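# Shut down the glue warmer

### The job

Shut down the bench glue warmer for the day. Slide the lidded glue pot across from the heater plate to stand inside the ring marked on the plate beside it, keeping it upright and never lifting it off the plates; then take the white square cover from the bench and press it fully home in the square recess the pot was standing over, flush with the plate. Leave everything else on the bench where it is.

Things in the scene. Friction and masses are not known exactly. Their poses are not given: they have to be found in the camera images.
- warmer: Glue warmer casing, fixed: low grey box 220 (x) x 340 (y) x 20 mm high, carrying two bare aluminium plates side by side along its own y axis. Origin: centre of its underside, on the bench. +x points away from the robot at yaw 0. The plates may be either way round.
- heater: Heater plate, fixed on the casing: aluminium slab 150 (x) x 160 (y) x 30 mm thick, its top 50 mm above the bench, with a square recess 68 x 68 mm in the middle, sides parallel to the slab's. Origin: centre of the slab's underside. The resting plate adjoins it without a gap, its top level; their centres are 160 mm apart.
- heater_mouth (a point): Centre of the recess's mouth, level with the top of the heater plate (50 mm above the bench); axes as the heater plate.
- heater_seat (a point): Where the centre of the cover's underside is when the cover is flush: on the recess's axis, 12 mm below the plate's top.
- cutout (a joint): Stiff cut-out plate at the bottom of the recess, a dark 58 mm square with copper rings. 0 = up, its top 6 mm below the mouth; 0.006 m = fully down, its top 12 mm below the mouth. It takes about 5 N to push down and stays where it is left, so a cover laid on it stands 6 mm proud until pressed.
- rest: Resting plate, fixed on the casing: plain aluminium slab 150 x 160 x 30 mm marked with a thin dark ring, 132 mm inside and 140 mm outside diameter. Origin: centre of the slab's underside.
- rest_ring (a point): Centre of the ring on the top of the resting plate.
- pot: Low steel glue pot, 110 mm diameter; fixed lid 114 mm diameter, top 56 mm above the pot's underside; on it, centred, an upright black round knob, 26 mm diameter, 56 to 82 mm above the underside. Black side handle, 18 wide x 10 thick, along the pot's -x out to 137 mm from the axis, 34 mm up. About 0.6 kg. Origin: centre of the underside. Starts on the heater plate, over the recess.
- cover: White ceramic cover, 62 x 62 mm square and 12 mm thick, with an upright aluminium bar handle on top: 46 mm along the cover's x, 14 mm along its y, from 12 to 40 mm above the underside. Mass 0.16 kg. Origin: centre of the underside. Starts lying on the bench, handle up. It fits the recess in any of the four quarter turns.
- house: Bystander: green toy house with red pitched roof, 60 x 50 mm, 78 mm high. Origin: centre of the underside.
- tower: Bystander: grey toy castle tower, 45 x 45 x 112 mm high. Origin: centre of the underside.
- engine: Bystander: wooden toy locomotive, 85 x 48 x 66 mm high. Origin: centre of the underside, at wheel bottom.
- sander: Bystander: cork sanding block, 60 x 90 x 28 mm high, no handle. Origin: centre of the underside.
- jar: Bystander: paint jar, 60 mm diameter, 75 mm high. Origin: centre of the underside.
- brush: Bystander: glue brush with wooden handle lying on the bench, 170 mm long along its x. Origin: on its underside.
- screwdriver: Bystander: screwdriver lying on the bench, 180 mm long along its x. Origin: on its underside.
Not all that is in view belongs to the job. Of the things shaped like the cover, the white one is meant.

How it is judged:
By the outcome, as a careful person would: the job done as asked, in the order asked, and still so for the second after the job is handed in, with the robot touching nothing.
It also fails if it takes over 62 s, if anything falls off the work surface, if the arm or the gripper's body presses on something with over 40 N, if the wrist force passes 120 N, or if a joint passes its speed limit or range.

### The arm

A 6-joint arm with a two-finger parallel gripper is mounted at the origin on the work surface. World frame = base frame: x ahead of the robot, y to its left, z up, the work surface at z = 0. Lengths are in m, angles in rad, forces in N, time in s.
With the tool pointing down it reaches from about 0.35 to 0.775 m from the base axis. Payload 5.5 kg.
Tool frame: the origin (TCP) lies midway between the tips of the shut fingers; the grasp point (between the pads) lies 19 mm behind it; z points along the fingers, y is the line along which they close (so a half turn about z gives the same grasp; the last joint's range is limited). The gripper opens to 85 mm and grips with 20 to 120 N. Pads are 22 mm wide; open, the fingers measure 114 mm over their backs; the gripper's body (76 mm by 85 mm) begins 54 mm behind the grasp point. The pads swing forward as they close: fully open they stand 13 mm farther back than shut.
Start: joints at [1.16, 0.313, 0.046, 1.304, 0, 1.431], TCP at [0.154, 0.554, 0.231] pointing down, gripper open.
Joint ranges: [-2.76, 2.76], [-0.86, 1.69], [-1.03, 1.26], [-2.2, 2.34], [-1.47, 1.5], [-3.14, 3.14]. Speed limits (rad/s): [2.57, 2.57, 3.14, 3.14, 3.14, 3.14].

### API

Orientations are given as a unit quaternion [w, x, y, z].
In Python, from workcell import get_state, read_camera, camera_info, hand_in, recognise gives the robot as it stands.
- The arm moves only by the tool arm_command, never from a script. Its argument "moves" is one flat list of numbers, 7 for each row, row after row: the opening, from -1 (shut) to 1 (fully open), then the shift along the tool's x, y, z in mm, then the turn, a rotation vector about the tool's x, y, z in rad. A call has 1 to 8 rows; each row shifts and turns the commanded pose from where the row before left it, along the tool's axes as they then stand; what a row does not reach is not made up. A row lasts 1/8 s, in which the tool goes at most 62.5 mm and 10.7 degrees, less where a joint would pass 70% of its speed; a pose out of reach is approached as far as the arm can. A call with a gripper value outside its range is refused whole. The fingers move at their own pace and stop on an object; "newtons" is the grip in N (left out, the last holds). Time passes only in rows, so rows that do not move let the fingers close. It gives the time, the measured TCP pose, the force, the opening and the grip force at its end, in the units of the state.
- get_state(): the state, without advancing time (a new reading comes with each control period).
- read_camera(name): name is "scene" or "top" or "wrist"; returns (picture, depth): 480x640x3 uint8, blue, green, red; 480x640 float32, m along the optical axis (not along the pixel's ray), 0 where there is no reading.
- camera_info(name): a dict with "fovy" (degrees; the focal length in pixels is half the picture's height over the tangent of half this angle, whatever the lens; pixels are square), "cx", "cy" (the principal point, pixels), "eye" and "orientation" of the camera in the world; the wrist camera has in their place "tool_from_camera" (4x4, takes a point from camera to tool coordinates, whose origin is the TCP and whose axes are the flange's). Camera axes: x right, y down, z forward; pixel columns grow to the right and rows downward; lengths in m; the calibration is good to about 2 mm. A picture is of the moment at which its call begins: read the wrist's pose just before it. camera_info takes no time and is no camera call.
- hand_in(): hands the job in; it is judged then, once.
Trained networks look in the newest picture that a camera, given by its name, has taken for a name from the list of things; names that differ only in an ending like _2 or _b are one class to them, and where a whole thing is asked for, a point or a joint stands for the part that bears it (a point fixed in the world has none). Each returns a list of dicts, best first, with "confidence" (0 to 1); they miss things now and then, are a little off and sometimes report something else, mostly with a low value. They report only what shows in the picture. A call takes as long as a camera call. They do not tell look-alikes from the thing itself.
- recognise(camera, label): "point" ([column, row] in pixels, amid what is visible of it).
The state is a dict: "clock": time; "joint_pos": joint angles; "qvel": joint speeds; "tau": joint torques, N m; "tcp_pos": TCP position; "orientation": TCP orientation; "wrist_force": force on the tool from outside, world axes, zero at the start; "ft_torque": the same for the moment, N m; "finger_gap": finger opening in m; "grip_force": force on a finger pad.
Only numpy, scipy, OpenCV 4.12 (cv2) and the standard library are available. Lean on these libraries where they do the work, as an engineer would, in place of code of your own. Each camera call takes 0.05 s, during which the arm holds its last target. There are 200 camera calls.

## Working session

There is one attempt and no reset: what is moved stays moved. The work goes in short steps, Python scripts to look and compute and a tool call to move; the robot and the scene stay as the last step left them, time stands still between calls to the robot, and variables do not carry over. Pictures are saved under pics/ and viewed, at most 10 in all, crops included, and the job is handed in when it is done.

Besides the shell and the picture viewer there is one more tool, called after ">>>" by a JSON object that holds its "name" and its "arguments", one argument or row to a line. arm_command: Moves the arm, as the interface text tells. Its arguments: {"type":"object","properties":{"moves":{"type":"array"},"newtons":{"type":"number"}},"required":["moves"]}

```bash
mkdir -p pics; cat > h.py <<'E'
import numpy as np, cv2
from scipy.spatial.transform import Rotation as R
from workcell import *
def cam(n):
    s=get_state(); im,d=read_camera(n); c=camera_info(n)
    f=240/np.tan(np.radians(c["fovy"])/2)
    if n=="wrist":
        T=np.eye(4); q=s["orientation"]; T[:3,:3]=R.from_quat([q[1],q[2],q[3],q[0]]).as_matrix(); T[:3,3]=s["tcp_pos"]
        T=T@np.array(c["tool_from_camera"])
    else:
        T=np.eye(4); o=np.array(c["orientation"])
        T[:3,:3]=o if o.shape==(3,3) else R.from_quat([o[1],o[2],o[3],o[0]]).as_matrix(); T[:3,3]=c["eye"]
    v,u=np.mgrid[:480,:640]
    P=np.dstack([(u-c["cx"])/f*d,(v-c["cy"])/f*d,d])@T[:3,:3].T+T[:3,3]
    P[d==0]=np.nan
    return im,d,P,T,f,c
E
python3 - <<'E'
from h import *
s=get_state();print(s)
for n in("top","scene"):
    im,d,P,T,f,c=cam(n);cv2.imwrite(f"pics/{n}0.png",im);print(n,c,np.nanmedian(P[...,2]))
    np.save(f"/tmp/{n}.npy",P)
    for l in("warmer","heater","rest","pot","cover"):
        for r in recognise(n,l)[:3]:
            u,v=map(int,np.round(r["point"]));print(l,round(r["confidence"],2),u,v,P[v,u].round(3))
E
```

```text
{'clock': 0.0, 'joint_pos': array([1.16039090e+00, 3.13996031e-01, 4.49669884e-02, 1.30360355e+00,
       1.39376308e-06, 1.43123055e+00]), 'qvel': array([ 4.14827340e-04, -4.60605783e-04,  9.69554196e-05,  4.01969883e-04,
       -1.75603365e-03,  9.61953679e-04]), 'tau': array([-3.65720744e-04, -4.80619812e+01,  2.98537409e+01,  1.94242696e-02,
       -9.93833282e-05,  2.11627462e-07]), 'tcp_pos': array([0.15361687, 0.55356208, 0.23040646]), 'orientation': array([-2.49973862e-04,  1.35006245e-01,  9.90844322e-01, -8.83447569e-04]), 'wrist_force': array([0.21434872, 0.34581541, 0.69806253]), 'ft_torque': array([ 0.03031973, -0.02252117, -0.01799579]), 'grip_force': 0.0, 'finger_gap': 0.08506053437592782}
top {'fovy': 56.94401415976521, 'cx': 320.0683570924586, 'cy': 242.46257953928256, 'eye': array([0.37743726, 0.08361427, 1.26595825]), 'orientation': array([-0.05121256,  0.70713535, -0.70292458,  0.05686743])} -0.0025351374397063475
warmer 0.98 366 282 [ 0.458 -0.056  0.02 ]
heater 0.58 386 262 [ 0.512 -0.108  0.05 ]
rest 0.62 339 247 [0.553 0.022 0.05 ]
pot 0.73 399 245 [ 0.547 -0.13   0.129]
pot 0.18 361 282 [ 0.458 -0.042  0.018]
cover 0.97 119 291 [0.428 0.627 0.036]
cover 0.7 176 299 [0.408 0.475 0.018]
cover 0.65 216 257 [0.524 0.364 0.037]
scene {'fovy': 56.95694227763746, 'cx': 324.2588267477907, 'cy': 232.53722270189846, 'eye': array([1.13775677, 0.78228742, 0.82765739]), 'orientation': array([-0.14694005,  0.30634995,  0.84896031, -0.40475267])} -0.0012049126852574643
warmer 0.83 319 260 [0.587 0.099 0.023]
warmer 0.26 268 220 [ 0.611 -0.104  0.05 ]
heater 0.77 265 218 [ 0.611 -0.12   0.048]
rest 0.93 313 239 [0.563 0.044 0.048]
rest 0.71 408 315 [0.537 0.375 0.01 ]
pot 0.95 276 198 [ 0.573 -0.112  0.106]
cover 0.75 530 357 [0.442 0.629 0.033]
cover 0.66 472 319 [0.436 0.482 0.017]
cover 0.65 384 281 [0.498 0.257 0.008]
```

View pics/top0.png

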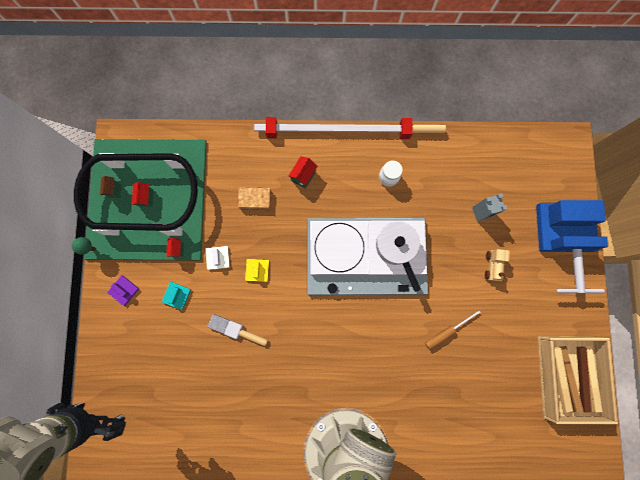

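View pics/scene0.png

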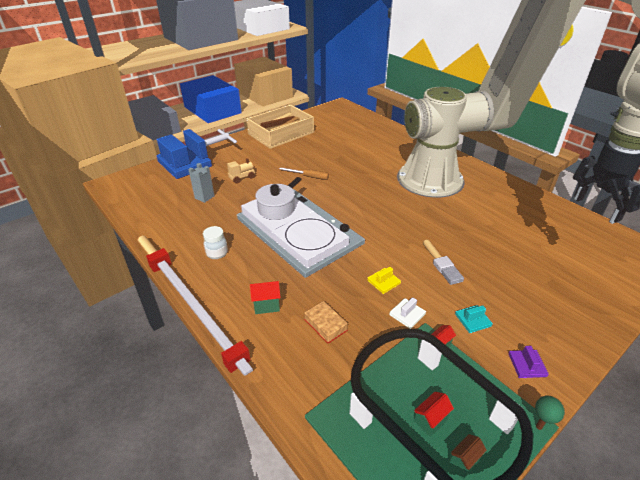

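Top view: the warmer spans (308-428, 218-297), with the ring centred at (339,247) and the pot at (399,245), handle towards the robot. Cover-shaped things: white (218,258), yellow (257,270), teal (176,295), purple (123,290). I choose the white one at (218,258). The jar at (391,173) is white too, but round.

```bash
python3 - <<'E'
from h import *
P=np.load("/tmp/top.npy"); im=cv2.imread("pics/top0.png")
Z=P[...,2]; g=im.max(2)
def rect(m,n,mm=1000):
    k,l,st,_=cv2.connectedComponentsWithStats(m.astype(np.uint8)); i=1+st[1:,4].argmax(); m=l==i
    p=P[m][:,:2].astype(np.float32)*1000; r=cv2.minAreaRect(p); print(n,m.sum(),np.round(r[0],1),np.round(r[1],1),round(r[2],1),'z',np.median(Z[m]).round(4),'mean',p.mean(0).round(1)); return m
reg=np.zeros_like(Z,bool); reg[205:305,295:440]=1
rect(reg&(Z>.04),'plates+pot'); rect(reg&(Z>.01)&(Z<.03),'casing')
rect(reg&(abs(Z-.05)<.006),'plates')
rect(reg&(Z>.12),'knob'); rect(reg&(Z>.095)&(Z<.115),'lid')
reg2=np.zeros_like(Z,bool); reg2[220:272,312:367]=1
m=reg2&(g<110); v,u=np.nonzero(m); e=cv2.fitEllipse(np.c_[u,v].astype(np.float32)); print('ring px',e)
print('ring', np.nanmean([P[b,a] for a,b in zip(u,v)],0), len(u))
c=np.zeros_like(Z,bool); c[240:278,200:237]=1
rect(c&(Z>.005),'cover all'); rect(c&(Z>.03),'cover handle'); rect(c&(Z>.007)&(Z<.018),'cover slab')
a=cv2.resize(im[200:310,100:430],None,fx=2.4,fy=2.4,interpolation=2)
cv2.imwrite("pics/c1.png",a)
im2,*_=cam("scene"); 
E
```

```text
plates+pot 6262 [529.  -60.6] [198.4 320.4] 0.3 z 0.05 mean [548.3 -58.5]
casing 2753 [533.8 -61. ] [219.1 339.2] 0.4 z 0.0188 mean [482. -48.]
plates 4449 [553.  -60.5] [149.7 320.1] 0.5 z 0.049 mean [549.5 -29.7]
knob 78 [ 558.6 -133.8] [22. 25.] 45.0 z 0.1301 mean [ 558.6 -133.6]
lid 1319 [ 558.9 -133.8] [110.2 111.9] 86.7 z 0.1047 mean [ 558.2 -133.6]
ring px ((338.9794006347656, 247.07569885253906), (48.35408020019531, 48.98518371582031), 109.1342544555664)
ring [0.55316389 0.01927971 0.04917093] 138
cover all 474 [527.6 366.2] [65.2 62.5] 5.7 z 0.0117 mean [525.1 364.6]
cover handle 88 [526.6 365.9] [45.6 14.2] 3.1 z 0.0386 mean [525.6 365.3]
cover slab 348 [526.1 366.1] [62.2 62.5] 5.6 z 0.0108 mean [525.4 364.2]
```

View pics/c1.png

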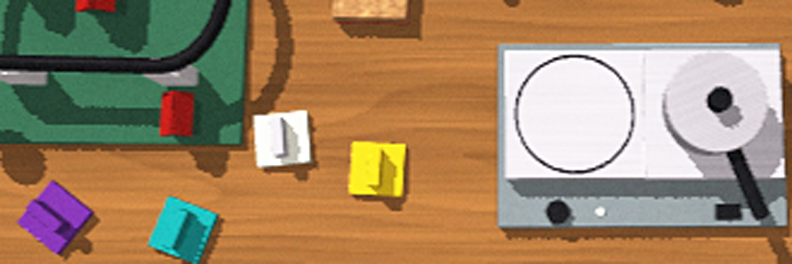

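The close crop shows the white cover at crop (282,140), with a white square and its bar upright. It sits clear of the yellow cover and the green mat. Plate, lid, ring and cover sizes and heights all match the given values. Next I go above the pot knob.

>>> {"name": "arm_command", "arguments": {
  "moves": [1,0,0,0,0,0,-0.136,1,0,0,0,0,0,-0.135,1,-25,-43,0,0,0,0,1,-29,-50,0,0,0,0,1,-29,-50,0,0,0,0,1,-29,-50,0,0,0,0,1,-29,-50,0,0,0,0,1,-29,-50,0,0,0,0],
  "newtons": 40
}}

```text
clock: 1.65
tcp_pos: [0.3246, 0.2596, 0.2316]
orientation: [0.001, -0.0, 1.0, 0.0]
wrist_force: [0.8, 0.4, 0.1]
finger_gap: 0.0855
grip_force: 0.0
```

>>> {"name": "arm_command", "arguments": {
  "moves": [1,-29,-50,0,0,0,0,1,-29,-50,0,0,0,0,1,-29,-50,0,0,0,0,1,-29,-50,0,0,0,0,1,-29,-50,0,0,0,0,1,-29,-50,0,0,0,0,1,-29,-50,0,0,0,0,1,0,0,0,0,0,0]
}}

```text
clock: 2.65
tcp_pos: [0.5287, -0.0924, 0.2305]
orientation: [0.0, 0.002, 1.0, -0.0]
wrist_force: [-0.7, 0.4, -0.6]
finger_gap: 0.0851
grip_force: 0.0
```

```bash
cat >> h.py <<'E'
def go(x,y,z,yaw):
    "shift in tool axes (after the turn) and turn about tool z needed from the measured pose"
    s=get_state(); q=s["orientation"]; M=R.from_quat([q[1],q[2],q[3],q[0]]).as_matrix()
    cur=np.arctan2(-M[0,1],M[1,1]); D=R.from_euler('z',yaw).as_matrix()@np.diag([-1.,1,-1])
    print('t',s["clock"].__round__(2),'tcp',s["tcp_pos"].round(4),'yaw',cur.round(4),'tilt z',M[:,2].round(4),'gap',round(s["finger_gap"],4),'F',s["wrist_force"].round(1))
    print('turn z',round(cur-yaw,4),'shift mm',((D.T@(np.array([x,y,z])-s["tcp_pos"]))*1000).round(1))
E
python3 - <<'E'
from h import *
go(.5586,-.1338,.107,0)
P=np.load("/tmp/top.npy")
b=P[235:285:6,170:236:6,2]*1000;print(np.round(b).astype(int))
E
```

```text
t 2.65 tcp [ 0.5287 -0.0924  0.2305] yaw -0.0046 tilt z [ 5.e-04 -6.e-04 -1.e+00] gap 0.0851 F [-0.7  0.4 -0.6]
turn z -0.0046 shift mm [-29.9 -41.4 123.5]
[[ 9 11  9 12 10 14  0 -4 -3 -2  1]
 [57 54  9 10 13  9 -3 -5 -1  0  2]
 [55 56 27  9 12 14  1  0 13 11 -4]
 [61 61 22  9 10 12 -3 13 30  8 -1]
 [10 12 14  9 11 15  2 18 32 12  2]
 [-1  0 -1  0 -2  0 -3 14 19 12  2]
 [-2  1  0 -1 -5 -3  1 -5  0 -4 -2]
 [-2 -4  0 -3 -3  3 -1  2 -4  1  0]
 [12  0 -1 -2  0  3 -5 -3 -3 -2 -3]]
```

>>> {"name": "arm_command", "arguments": {
  "moves": [1,-15,-21,20,0,0,0,1,-15,-20,20,0,0,0,1,0,0,25,0,0,0,1,0,0,20,0,0,0,1,0,0,15,0,0,0,1,0,0,12,0,0,0,1,0,0,6,0,0,0,1,0,0,0,0,0,0]
}}

```text
clock: 3.65
tcp_pos: [0.5569, -0.1297, 0.1132]
orientation: [-0.0, -0.0, 1.0, 0.0]
wrist_force: [-0.0, -0.1, -0.7]
finger_gap: 0.0854
grip_force: 0.0
```

```bash
python3 - <<'E'
from h import *
go(.5586,-.1338,.107,0)
im,*_=cam("wrist");cv2.imwrite("pics/w1.png",im)
E
```

```text
t 3.65 tcp [ 0.5569 -0.1297  0.1132] yaw 0.0004 tilt z [-1.e-04  2.e-04 -1.e+00] gap 0.0854 F [-0.  -0.1 -0.7]
turn z 0.0004 shift mm [-1.7 -4.1  6.2]
```

View pics/w1.png

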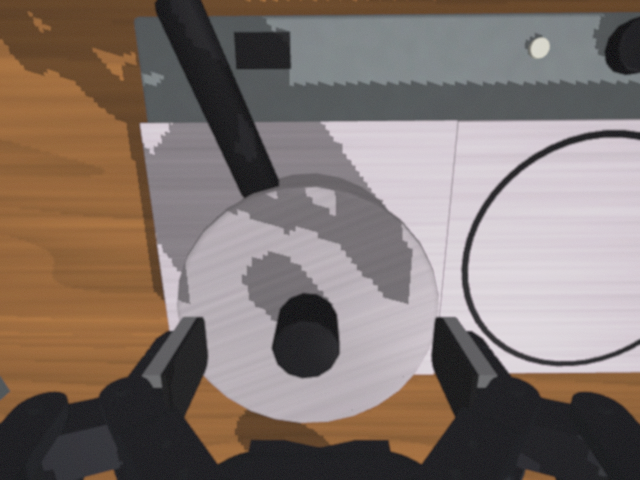

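The wrist view shows the knob at (306,348), slightly left of the finger midline at about (320,330). That fits the remaining 4 mm in y, so I correct, lower and close.

>>> {"name": "arm_command", "arguments": {
  "moves": [1,-2,-4,3,0,0,0,1,0,0,3,0,0,0,0,0,0,0,0,0,0,-0.5,0,0,0,0,0,0,-1,0,0,0,0,0,0,-1,0,0,0,0,0,0,-1,0,0,0,0,0,0,-1,0,0,0,0,0,0],
  "newtons": 30
}}

```text
clock: 4.7
tcp_pos: [0.5591, -0.1341, 0.1076]
orientation: [0.0, -0.0, 1.0, -0.0]
wrist_force: [-0.3, -1.0, 2.3]
finger_gap: 0.0249
grip_force: 30.0
```

>>> {"name": "arm_command", "arguments": {
  "moves": [-1,0,5,0,0,0,0,-1,0,10,0,0,0,0,-1,1,12,0,0,0,0,-1,1,12,0,0,0,0,-1,1,12,0,0,0,0,-1,1,12,0,0,0,0,-1,1,12,0,0,0,0,-1,1,12,0,0,0,0]
}}

```text
clock: 5.7
tcp_pos: [0.5531, -0.0462, 0.1075]
orientation: [0.0, -0.0, 1.0, -0.0]
wrist_force: [0.5, -4.1, 4.1]
finger_gap: 0.0252
grip_force: 30.3
```

>>> {"name": "arm_command", "arguments": {
  "moves": [-1,0,12,0,0,0,0,-1,0,12,0,0,0,0,-1,0,12,0,0,0,0,-1,0,12,0,0,0,0,-1,0,10,0,0,0,0,-1,0,5,0,0,0,0,-1,0,0,0,0,0,0,-1,0,0,0,0,0,0]
}}

```text
clock: 6.7
tcp_pos: [0.5527, 0.0173, 0.1075]
orientation: [-0.0, -0.0, 1.0, 0.001]
wrist_force: [0.4, -1.7, 5.5]
finger_gap: 0.0248
grip_force: 30.5
```

```bash
python3 - <<'E'
from h import *
go(.5532,.0193,.107,0)
E
```

```text
t 6.7 tcp [0.5527 0.0173 0.1075] yaw 0.0009 tilt z [-0.      0.0013 -1.    ] gap 0.0248 F [ 0.4 -1.7  5.5]
turn z 0.0009 shift mm [-0.5  2.   0.5]
```

>>> {"name": "arm_command", "arguments": {
  "moves": [-1,0,2,0,0,0,0,0,0,0,0,0,0,0,1,0,0,0,0,0,0,1,0,0,0,0,0,0,1,0,0,-15,0,0,0,1,0,0,-30,0,0,0,1,0,0,-40,0,0,0,0,3,40,0,0,0,-0.04]
}}

```text
clock: 7.7
tcp_pos: [0.553, 0.0567, 0.1971]
orientation: [0.004, -0.019, 1.0, -0.0]
wrist_force: [0.4, 1.1, 0.3]
finger_gap: 0.0699
grip_force: 0.0
```

>>> {"name": "arm_command", "arguments": {
  "moves": [0,4,50,0,0,0,-0.04,0,4,50,0,0,0,0,0,4,50,0,0,0,0,0,3,50,0,0,0,0,0,3,50,0,0,0,0,0,3,40,0,0,0,0,0,0,0,0,0,0,0,0,0,0,0,0,0,0]
}}

```text
clock: 8.7
tcp_pos: [0.5077, 0.3457, 0.1929]
orientation: [0.0, -0.04, 0.999, -0.0]
wrist_force: [0.3, -0.0, -0.5]
finger_gap: 0.0429
grip_force: 0.0
```

```bash
cat > m.py <<'E'
from h import *
def rects(P,sel,n):
    sel=cv2.morphologyEx(sel.astype(np.uint8),cv2.MORPH_OPEN,np.ones((3,3)))
    k,l,st,_=cv2.connectedComponentsWithStats(sel); m=l==1+st[1:,4].argmax()
    p=P[m][:,:2].astype(np.float32)*1000; r=cv2.minAreaRect(p)
    print(n,m.sum(),'c',np.round(r[0],1),'size',np.round(r[1],1),'ang',round(r[2],2),'z',np.median(P[m][:,2]).round(4)); return r
E
python3 - <<'E'
from m import *
go(.5266,.366,.1,.087)
im,d,P,*_=cam("top");Z=P[...,2];X=P[...,0];Y=P[...,1]
print('plates');w=(abs(X-.553)<.09)&(abs(Y+.06)<.19)
rects(P,w&(Z>.098)&(Z<.115),'lid');rects(P,w&(Z>.118),'knob')
h=(abs(X-.5536)<.065)&(abs(Y+.1405)<.065)
r=rects(P,h&((Z<.0465)|(im.max(2)<120)),'recess');
cv2.imwrite("pics/t2.png",cv2.resize(im[205:305,295:440],None,fx=4,fy=4))
im,d,P,*_=cam("wrist");Z=P[...,2];X=P[...,0];Y=P[...,1]
w=(abs(X-.5266)<.045)&(abs(Y-.366)<.045)
rects(P,w&(Z>.034)&(Z<.046),'bar');rects(P,w&(Z>.006)&(Z<.018)&(im.min(2)>110),'slab')
cv2.imwrite("pics/w2.png",im)
cv2.imwrite("pics/both.png",np.vstack([cv2.resize(cv2.imread("pics/t2.png"),(400,276)),cv2.resize(im,(400,300))]))
E
```

```text
t 8.7 tcp [0.5077 0.3457 0.1929] yaw 0.0806 tilt z [ 3.e-04 -0.e+00 -1.e+00] gap 0.0429 F [ 0.3 -0.  -0.5]
turn z -0.0064 shift mm [-20.6  18.6  92.9]
plates
lid 1325 c [552.2  19.1] size [111.  111.7] ang 0.81 z 0.1049
knob 80 c [552.8  19.3] size [23.5 23.8] ang 87.55 z 0.1303
recess 556 c [ 556.7 -141.1] size [64.5 67.2] ang 0.29 z 0.0424
bar 947 c [525.1 366.3] size [45.5 14.1] ang 6.64 z 0.0393
slab 3862 c [525.3 366.4] size [62.  62.1] ang 6.79 z 0.0114
```

View pics/both.png

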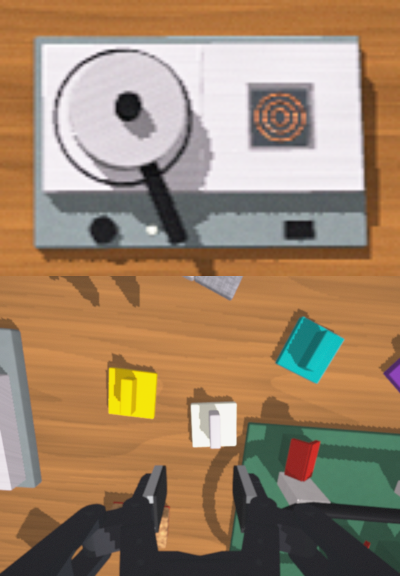

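The upper crop shows the pot inside the ring with knob at (128,107), and the bare recess at (280,117). The lower crop shows the white cover at (213,425), bar up, with the mat edge to its right. Now to the cover.

```bash
python3 - <<'E'
from h import *
go(.5252,.3663,.015,.117)
E
```

```text
t 8.8 tcp [0.5081 0.3448 0.1927] yaw 0.0789 tilt z [ 2.e-04 -0.e+00 -1.e+00] gap 0.0431 F [ 0.8  0.1 -0.4]
turn z -0.0381 shift mm [-19.5  19.3 177.7]
```

>>> {"name": "arm_command", "arguments": {
  "moves": [0,0,0,0,0,0,-0.038,0,-10,10,30,0,0,0,0,-9.5,9.3,40,0,0,0,0,0,0,35,0,0,0,0,0,0,20,0,0,0,0,0,0,10,0,0,0,0,0,0,0,0,0,0,0,0,0,0,0,0,0]
}}

```text
clock: 9.8
tcp_pos: [0.5258, 0.3674, 0.0586]
orientation: [0.001, -0.059, 0.998, 0.0]
wrist_force: [-0.2, 0.9, 0.4]
finger_gap: 0.0428
grip_force: 0.0
```

```bash
python3 - <<'E'
from m import *
im,d,P,*_=cam("wrist");Z=P[...,2];X=P[...,0];Y=P[...,1]
w=(abs(X-.5266)<.045)&(abs(Y-.366)<.045)
rects(P,w&(Z>.034)&(Z<.046),'bar');rects(P,w&(Z>.006)&(Z<.018)&(im.min(2)>110),'slab')
go(.5252,.3663,.015,.117)
E
```

```text
bar 2805 c [525.4 366.1] size [46.3 14. ] ang 6.73 z 0.0393
slab 10064 c [525.5 366.2] size [62.5 62.2] ang 6.53 z 0.0114
t 9.85 tcp [0.5258 0.3676 0.0588] yaw 0.1179 tilt z [ 0.0021  0.0012 -1.    ] gap 0.0426 F [-0.9 -0.   0. ]
turn z 0.0009 shift mm [ 0.7 -1.2 43.8]
```

>>> {"name": "arm_command", "arguments": {
  "moves": [0,0.5,-1,18,0,0,0,0,0,0,14,0,0,0,0,0,0,8,0,0,0,0,0,0,4,0,0,0,-0.5,0,0,0,0,0,0,-1,0,0,0,0,0,0,-1,0,0,0,0,0,0,-1,0,0,0,0,0,0],
  "newtons": 60
}}

```text
clock: 10.85
tcp_pos: [0.5248, 0.3665, 0.0138]
orientation: [0.0, -0.059, 0.998, 0.0]
wrist_force: [-0.0, -0.5, 1.9]
finger_gap: 0.013
grip_force: 59.6
```

>>> {"name": "arm_command", "arguments": {
  "moves": [-1,0,0,-8,0,0,0,-1,0,0,-25,0,0,0,-1,0,0,-40,0,0,0,-1,0,0,-45,0,0,0,-1,0,0,-40,0,0,0.05,-1,0,0,-15,0,0,0.06,-1,-8,-30,0,0,0,0,-1,-10,-40,0,0,0,0]
}}

```text
clock: 11.85
tcp_pos: [0.5429, 0.2964, 0.1868]
orientation: [0.0, -0.005, 1.0, 0.0]
wrist_force: [0.3, -0.4, -2.6]
finger_gap: 0.0129
grip_force: 59.3
```

>>> {"name": "arm_command", "arguments": {
  "moves": [-1,-9,-45,0,0,0,0,-1,-9,-45,0,0,0,0,-1,-9,-45,0,0,0,0,-1,-9,-45,0,0,0,0,-1,-9,-45,0,0,0,0,-1,-9,-45,0,0,0,0,-1,-9,-45,0,0,0,0,-1,-9,-45,0,0,0,0]
}}

```text
clock: 12.85
tcp_pos: [0.6179, -0.0644, 0.1865]
orientation: [-0.0, -0.004, 1.0, 0.0]
wrist_force: [0.2, -0.4, -1.3]
finger_gap: 0.0133
grip_force: 59.3
```

>>> {"name": "arm_command", "arguments": {
  "moves": [-1,-8,-40,0,0,0,0,-1,-6,-25,20,0,0,0,-1,0,0,20,0,0,0,-1,0,0,0,0,0,0,-1,0,0,0,0,0,0]
}}

```text
clock: 13.48
tcp_pos: [0.6323, -0.1271, 0.1461]
orientation: [-0.0, -0.005, 1.0, 0.0]
wrist_force: [0.2, 0.2, -1.7]
finger_gap: 0.0128
grip_force: 59.2
```

```bash
python3 - <<'E'
from m import *
go(.5545,-.1405,.09,.005)
im,d,P,T,f,c=cam("wrist");Z=P[...,2];X=P[...,0];Y=P[...,1]
cv2.imwrite("pics/w3.png",im); np.savez("/tmp/w3.npz",P=P,im=im)
h=(abs(X-.5536)<.055)&(abs(Y+.1405)<.055)
rects(P,h&(Z<.0465),'recess depth'); rects(P,h&(Z<.053)&(im.max(2)<150),'recess dark')
E
```

```text
t 13.47 tcp [ 0.6323 -0.1271  0.1461] yaw 0.0091 tilt z [-6.e-04  5.e-04 -1.e+00] gap 0.0128 F [ 0.2  0.2 -1.7]
turn z 0.0041 shift mm [ 77.9 -13.   56.1]
recess depth 13859 c [ 553.4 -140.1] size [68.5 68.6] ang 0.6 z 0.0432
recess dark 20391 c [ 553.4 -150.5] size [109.7  89.9] ang 0.01 z 0.0441
```

View pics/w3.png

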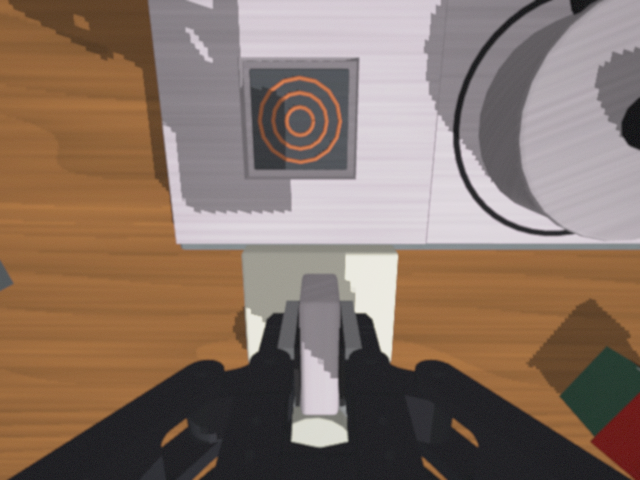

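The wrist view shows the recess at (300,118), about 68 mm square, with the cover held straight and its bar at (320,345). I measure where the cover sits in the hand from the same picture.

```bash
python3 - <<'E'
from m import *
z=np.load("/tmp/w3.npz");P=z['P'];im=z['im'];Z=P[...,2];X=P[...,0];Y=P[...,1]
w=(abs(X-.632)<.045)&(abs(Y+.127)<.045)
b=w&(Z>.166)&(Z<.178);b[:,:303]=0;b[:,338:]=0
rects(P,b,'bar')
s=w&(Z>.139)&(Z<.1475); r=rects(P,s,'slab'); print(np.round(cv2.boxPoints(r),1).tolist())
n=s.copy();n[:,:]=0
for r in range(256,330,12):
    u=np.nonzero(s[r])[0]
    if len(u): print(r,u[0],u[-1],P[r,u[0]].round(4),P[r,u[-1]].round(4))
E
```

```text
bar 4121 c [ 633.2 -127.2] size [46.9 12.5] ang 0.31 z 0.1717
slab 9236 c [ 626.2 -127.6] size [48.9 62.5] ang 0.89 z 0.1437
[[601.2999877929688, -96.69999694824219], [602.2000122070312, -159.1999969482422], [651.0999755859375, -158.39999389648438], [650.2000122070312, -96.0]]
256 242 397 [ 0.6047 -0.1584  0.143 ] [ 0.6036 -0.0975  0.1444]
268 243 396 [ 0.61   -0.1584  0.1426] [ 0.6095 -0.097   0.1421]
280 244 395 [ 0.615  -0.1582  0.1429] [ 0.6143 -0.0972  0.1431]
292 244 395 [ 0.62   -0.1583  0.1437] [ 0.6196 -0.0969  0.1432]
304 245 394 [ 0.6251 -0.158   0.1443] [ 0.6248 -0.097   0.1435]
316 246 393 [ 0.631  -0.158   0.1434] [ 0.6307 -0.0969  0.1427]
328 247 392 [ 0.6366 -0.1579  0.1435] [ 0.636  -0.097   0.1434]
```

>>> {"name": "arm_command", "arguments": {
  "moves": [-1,25,-4,0,0,0,0,-1,30,-4,0,0,0,0,-1,24.6,-3.9,15,0,0,0,-1,0,0,25,0,0,0,-1,0,0,20,0,0,0,-1,0,0,10,0,0,0,-1,0,0,0,0,0,0,-1,0,0,0,0,0,0]
}}

```text
clock: 14.52
tcp_pos: [0.5539, -0.1406, 0.0773]
orientation: [0.001, -0.004, 1.0, -0.0]
wrist_force: [1.3, 0.9, -1.7]
finger_gap: 0.0126
grip_force: 59.2
```

```bash
python3 - <<'E'
from m import *
im,d,P,T,f,c=cam("wrist");Z=P[...,2];X=P[...,0];Y=P[...,1]
go(.5528,-.1397,.064,.0105)
s=(abs(X-.553)<.045)&(abs(Y+.140)<.045)&(Z>.062)&(Z<.08)
r=rects(P,s,'slab'); print(np.round(cv2.boxPoints(r),1).tolist())
h=(abs(X-.5536)<.055)&(abs(Y+.1405)<.055)&(Z<.0465); print(h.sum(), P[h].min(0),P[h].max(0))
E
```

```text
t 14.57 tcp [ 0.5539 -0.1406  0.0773] yaw 0.0085 tilt z [ 1.7e-03 -6.0e-04 -1.0e+00] gap 0.0126 F [ 0.3 -0.6 -2.3]
turn z -0.002 shift mm [ 1.1  0.9 13.3]
slab 9965 c [ 547.9 -141. ] size [49.  62.4] ang 0.81 z 0.0748
[[523.0, -110.19999694824219], [523.9000244140625, -172.5], [572.7999877929688, -171.8000030517578], [572.0, -109.5]]
2935 [ 0.52060712 -0.17448631  0.03125576] [ 0.53415731 -0.10589925  0.04638902]
```

>>> {"name": "arm_command", "arguments": {
  "moves": [-1,1,0.8,4,0,0,0,-1,0,0,5,0,0,0,-1,0,0,4,0,0,0,-1,0,0,3,0,0,0,-1,0,0,2,0,0,0,-1,0,0,0,0,0,0]
}}

```text
clock: 15.32
tcp_pos: [0.552, -0.1396, 0.0581]
orientation: [-0.0, -0.004, 1.0, 0.0]
wrist_force: [0.1, -0.1, -2.1]
finger_gap: 0.0131
grip_force: 59.4
```

The cover is in the recess with no side force, so I press.

>>> {"name": "arm_command", "arguments": {
  "moves": [-1,0,0,1.5,0,0,0,-1,0,0,1.5,0,0,0,-1,0,0,1.5,0,0,0,-1,0,0,1.2,0,0,0,-1,0,0,0.8,0,0,0,-1,0,0,0,0,0,0]
}}

```text
clock: 16.08
tcp_pos: [0.5522, -0.1397, 0.0518]
orientation: [0.0, -0.004, 1.0, -0.0]
wrist_force: [-1.4, 0.6, 2.7]
finger_gap: 0.0131
grip_force: 59.9
```

>>> {"name": "arm_command", "arguments": {
  "moves": [-1,0,0,0.7,0,0,0,-1,0,0,0.6,0,0,0,-1,0,0,0,0,0,0]
}}

```text
clock: 16.45
tcp_pos: [0.5522, -0.1397, 0.0517]
orientation: [0.0, -0.004, 1.0, -0.0]
wrist_force: [-3.8, 1.8, 11.0]
finger_gap: 0.0129
grip_force: 61.2
```

>>> {"name": "arm_command", "arguments": {
  "moves": [-1,0,0,1,0,0,0,-1,0,0,0,0,0,0]
}}

```text
clock: 16.7
tcp_pos: [0.5522, -0.1397, 0.0517]
orientation: [0.001, -0.004, 1.0, -0.0]
wrist_force: [-5.7, 1.7, 17.5]
finger_gap: 0.013
grip_force: 62.1
```

>>> {"name": "arm_command", "arguments": {
  "moves": [-1,0,0,-1.2,0,0,0,-0.5,0,0,0,0,0,0,-0.2,0,0,0,0,0,0,-0.2,0,0,0,0,0,0,-0.2,0,0,-10,0,0,0,-0.2,0,0,-30,0,0,0,-0.2,0,0,-40,0,0,0,-0.2,-35,0,-30,0,0,0]
}}

```text
clock: 17.7
tcp_pos: [0.5861, -0.1394, 0.1633]
orientation: [0.0, -0.004, 1.0, -0.0]
wrist_force: [0.8, 0.6, -0.7]
finger_gap: 0.0341
grip_force: 0.0
```

>>> {"name": "arm_command", "arguments": {
  "moves": [-0.2,-30,0,0,0,0,0,-0.2,-25,0,0,0,0,0,-0.2,0,0,0,0,0,0,-0.2,0,0,0,0,0,0]
}}

```text
clock: 18.2
tcp_pos: [0.6412, -0.1388, 0.1606]
orientation: [-0.001, -0.004, 1.0, 0.0]
wrist_force: [-0.3, 0.0, 0.6]
finger_gap: 0.0342
grip_force: 0.0
```

```bash
python3 - <<'E'
from m import *
im,d,P,T,f,c=cam("wrist");Z=P[...,2];X=P[...,0];Y=P[...,1]
cv2.imwrite("pics/w4.png",im)
go(.55,-.14,.2,0)
n=lambda a,b,c,e:np.nanmedian(Z[(X>a)&(X<b)&(Y>c)&(Y<e)]).round(4)
print('cover corners',[n(.553+sx*.026-.004,.553+sx*.026+.004,-.14+sy*.026-.004,-.14+sy*.026+.004) for sx in(-1,1) for sy in(-1,1)],
'plate',[n(.55,.56,-.14+s*.042-.004,-.14+s*.042+.004) for s in(-1,1)])
b=(abs(X-.553)<.04)&(abs(Y+.14)<.04)&(Z>.07);rects(P,b,'bar')
im,d,P,*_=cam("top");Z=P[...,2];w=(abs(P[...,0]-.553)<.09)&(abs(P[...,1]-.02)<.09)
rects(P,w&(Z>.098)&(Z<.115),'lid')
E
```

```text
t 18.25 tcp [ 0.641  -0.1388  0.1607] yaw 0.008 tilt z [-1.e-03  3.e-04 -1.e+00] gap 0.0342 F [-0.6  0.1  0.7]
turn z 0.008 shift mm [ 91.   -1.2 -39.3]
cover corners [np.float64(0.0494), np.float64(0.0492), np.float64(0.0496), np.float64(0.0495)] plate [np.float64(0.0493), np.float64(0.0495)]
bar 2225 c [ 553.5 -140. ] size [45.5 14. ] ang 0.83 z 0.0772
lid 1312 c [552.1  19.2] size [111.1 111.7] ang 47.91 z 0.1048
```

View pics/w4.png

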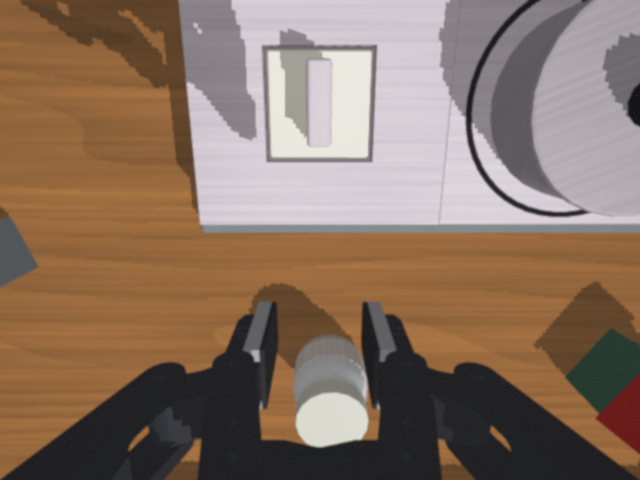

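The cover lies flush in the recess at (319,103), all four corners level with the plate. The pot stands inside the ring on the right, and the gripper is clear.

```bash
python3 -c "from workcell import *;print(hand_in())"
```

```text
the job is handed in; nothing more can be done
None
```

The job is handed in at about 18 s of the 62 s: the pot stands within about 1 mm of the ring's centre, slid across upright, and the white cover was then pressed flush into the recess, with no bystander touched.

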